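# Shut the tile drawer and shoot its travel bolt

## Task

The box is about to go into the van. With your fingertips only, push the open drawer of the small steel box fully home, with the red stone tile left lying inside, and after that push the red tab of the bolt beside it all the way towards the box, so that the bar lies fully across the shut drawer front. Only push, pick nothing up, and leave the whetstone, the wood block and the felt wheel where they are.

Things in the scene. Friction and masses are not known exactly. Their poses are not given: they have to be found in the camera images.
- steel_box: Grey steel box with one drawer, fixed to the table. Origin: on the table under the box; the case reaches from x = -48 (front) to +67, y = -85 to +85, z = 0 to 62 mm of it. -x points out of the drawer front, roughly towards the robot, +y to the side where the bolt stands, z up. It can be turned up to 0.3 rad about the vertical.
- steel_box_drawer (a joint): Opening of the drawer in m: 0 = fully home, at most 0.08; it slides along the box's -x as it opens, lightly (friction about 0.6 N), without spring, and stays where it is left.
- drawer_front (a point): Middle of the drawer's outer face, 31 mm above the table; moves with the drawer, has the box's axes. The face is flat, 162 mm wide (y), from 3 to 59 mm above the table; free to push on beside and above the knob. The drawer is open on top: side walls to 49 mm above the table, inside about 160 x 105 mm, inner floor at 5 mm.
- drawer_knob (a point): Outer end of the drawer's round knob, in the middle of its width, 25 mm above the table; moves with the drawer. 18 mm diameter, it sticks out 19 mm from the face (along the box's -x).
- bolt (a joint): Travel of the sliding bolt in m: 0 = drawn back, clear of the drawer; 0.05 = stop, bar fully across the drawer front. It grows as the bolt moves along the box's -y axis. Friction about 2 N, no spring: it stays where it is left.
- bolt_tab (a point): Centre of the bolt's upright red tab, 72 mm above the table; moves with the bolt, has the box's axes. The tab is 28 (x) x 12 (y) x 38 mm (z), from 53 to 91 mm above the table, on a steel bar 12 (x) x 120 (y) x 13 mm (z) that reaches 82 mm from the tab's middle towards the box; shot, the bar passes 3 mm in front of the shut drawer's face.
- channel_top (a point): Middle of the fixed grey channel that the bolt's bar runs in, at its top, 49 mm above the table; has the box's axes. 126 mm long (y), 24 mm wide (x), on a foot plate 138 x 46 x 5 mm; it stands beside the box on its +y side.
- red_tile_center (a point): Centre of a loose red granite tile, 56 x 56 x 10 mm, lying flat in the drawer among a few small metal pieces that are fixed to its floor; it rides along with the drawer.
- whetstone_center (a point): Centre of a loose grey whetstone, 48 x 150 x 24 mm, lying lengthwise beside the box on its -y side. A bystander.
- wood_block_center (a point): Centre of a loose wood block, 42 x 60 x 30 mm, lying in front (-x) of the bolt channel. A bystander.
- felt_wheel_center (a point): Centre of a loose round felt wheel, 60 mm diameter, 25 mm high, lying flat behind (+x) the bolt channel. A bystander.
Things that resemble listed ones, but are neither listed nor needed, are in the scene too. Of the things that look like the part that bears red_tile_center, the smallest one is meant.

How it is judged:
By the outcome, as a careful person would: the job done as asked, in the order asked, and still so for the second after the job is handed in, with the robot touching nothing.
It also fails if it takes over 40 s, if anything falls off the work surface, if the arm or the gripper's body presses on something with over 40 N, if the wrist force passes 120 N, or if a joint passes its speed limit or range.

## Robot

A 7-joint arm with a two-finger parallel gripper is mounted at the origin on a cart in front of the work surface, level with it; the furniture and walls round the work are solid. World frame = base frame: x ahead of the robot, y to its left, z up, the work surface at z = 0. Lengths are in m, angles in rad, forces in N, time in s.
With the tool pointing down it reaches from about 0.4 to 0.85 m from the base axis. Payload 6.9 kg.
Tool frame: the origin (TCP) lies midway between the tips of the shut fingers; the grasp point (between the pads) lies behind it (ctrl.pinch_z is the z of the grasp point in the tool frame, in m); z points along the fingers, y is the direction in which the jaws open and shut (so a half turn about z gives the same grasp; the last joint's range is limited). The gripper opens to 85 mm and grips with 20 to 120 N. Pads are 22 mm wide; open, the fingers measure 114 mm over their backs; the gripper's body (76 mm by 85 mm) begins 54 mm behind the grasp point. The pads swing forward as they close: fully open they stand 13 mm farther back than shut.
Start: joints at [1.234, 0.507, -0.238, 1.5, 0.126, 1.149, -0.155], TCP at [0.268, -0.565, 0.231] pointing down, gripper open.
Joint ranges: [-3.08, 3.08], [-0.24, 2.05], [-1.43, 1.35], [0, 2.5], [-1.52, 4.66], [0.17, 1.96], [-2.89, 2.89]. Speed limits (rad/s): [2.39, 2.39, 3.14, 3.14, 3.14, 3.14, 3.14].

## Interface

Orientations are given as a unit quaternion [w, x, y, z].
In Python, from station import ctrl, get_state, vision, ticket, models gives the robot as it stands. Calls block until the motion is done:
- ctrl.movep(position, orientation): joint-space move of the TCP to a pose.
- ctrl.movel(position, frame=None, max_speed=0.15): straight line of the TCP; frame=None keeps the orientation; max_speed is the mean speed in m/s.
- ctrl.set_joints(angles): joint-space move.
- ctrl.ungrasp() and ctrl.close_gripper(force=None): open the fingers fully, or close them until they stop; force is the grip in N (None keeps the last).
- ctrl.pause(seconds).
- ctrl.ik(position, orientation): joint angles nearest the present ones, or None.
- get_state(): the state.
- vision.grab_frame(name): name is "side" or "top"; returns (picture, depth): 400x640x3 uint8, blue, green, red; 400x640 float32, m along the optical axis (not along the pixel's ray), 0 where there is no reading.
- vision.camera_info(name): a dict with "mtx" (3x3 intrinsics, pixels), "R" (3x3) and "t" (3): a world point X has camera coordinates R X + t. Camera axes: x right, y down, z forward; pixel columns grow to the right and rows downward; lengths in m; the calibration is good to about 2 mm. A picture is of the moment at which its call begins. camera_info takes no time and is no camera call.
A pose or a line that the arm cannot do raises ctrl.Unreachable and nothing moves.
- ticket.close_job(): hands the job in, once; it reports no verdict.
Trained networks look in the newest picture that a camera, given by its name, has taken for a name from the list of things; names that differ only in an ending like _2 or _b are one class to them, and where a whole thing is asked for, a point or a joint stands for the part that bears it (a point fixed in the world has none). Each returns a list of dicts, best first, with "p" (0 to 1); they miss things now and then, are a little off and sometimes report something else, mostly with a low value. They report only what shows in the picture. A call takes as long as a camera call. They do not tell look-alikes from the thing itself.
- models.recognise(camera, target): "point" ([column, row] in pixels, amid what is visible of it).
- models.masks_of(camera, target): "mask" (400x640 bool, what is visible of it) and "point" ([column, row] in pixels, amid what is visible of it).
The state is a dict: "time": time; "qpos": joint angles; "qd": joint speeds; "tau": joint torques, N m; "tcp_pos": TCP position; "eef_rot": TCP orientation; "contact_force": force on the tool from outside, world axes, zero at the start; "wrist_torque": the same for the moment, N m; "width": finger opening in m.
Only numpy, scipy, OpenCV 4.12 (cv2) and the standard library are available. Lean on these libraries where they do the work, as an engineer would, in place of code of your own. Each camera call takes 0.05 s, during which the arm holds its last target.

## Working session

There is one attempt and no reset: what is moved stays moved. The work goes in short steps, each a Python script; the robot and the scene stay as the last script left them, time stands still between calls to the robot, and variables do not carry over. Pictures are saved under pics/ and viewed, and the job is handed in when it is done.

```bash
ls; mkdir -p pics; python3 - <<'E'
from station import ctrl,get_state,vision,models
import cv2,numpy as np
for c in ("side","top"):
    im,d=vision.grab_frame(c); cv2.imwrite(f"pics/{c}0.png",im); np.save(f"{c}0.npy",d)
    i=vision.camera_info(c); print(c,i["mtx"].tolist(),np.round(i["R"],3).tolist(),i["t"])
    for n in ["steel_box","drawer_front","drawer_knob","bolt_tab","red_tile_center","whetstone_center","wood_block_center","felt_wheel_center"]:
        print(n,[(np.round(r["point"]).tolist(),round(r["p"],2)) for r in models.recognise(c,n)][:5])
print(get_state()["time"],get_state()["eef_rot"],ctrl.pinch_z)
E
```

```text
pics
side [[421.56740761964255, 0.0, 315.35572234457305], [0.0, 421.56740761964255, 201.5469592801085], [0.0, 0.0, 1.0]] [[0.999, 0.032, 0.003], [0.021, -0.588, -0.808], [-0.024, 0.808, -0.589]] [-0.63187527  0.06151908  1.05633819]
steel_box [([310.0, 274.0], 0.92)]
drawer_front [([350.0, 235.0], 0.75), ([276.0, 273.0], 0.7)]
drawer_knob [([278.0, 277.0], 0.88), ([314.0, 230.0], 0.29)]
bolt_tab [([304.0, 214.0], 0.81)]
red_tile_center [([396.0, 299.0], 0.95), ([300.0, 179.0], 0.92), ([284.0, 273.0], 0.49)]
whetstone_center [([306.0, 345.0], 0.98)]
wood_block_center [([268.0, 227.0], 0.79)]
felt_wheel_center [([350.0, 235.0], 0.58), ([312.0, 276.0], 0.23)]
top [[455.29174516038773, 0.0, 312.6508447865588], [0.0, 455.29174516038773, 206.39038425922055], [0.0, 0.0, 1.0]] [[0.03, -0.999, -0.022], [-0.986, -0.026, -0.166], [0.165, 0.026, -0.986]] [-0.00391796  0.63227438  1.12077338]
steel_box [([376.0, 216.0], 0.85), ([389.0, 235.0], 0.46)]
drawer_front [([387.0, 233.0], 0.7)]
drawer_knob [([389.0, 237.0], 0.55)]
bolt_tab [([320.0, 217.0], 0.47), ([441.0, 215.0], 0.32)]
red_tile_center [([394.0, 149.0], 0.94), ([379.0, 230.0], 0.75), ([238.0, 228.0], 0.69)]
whetstone_center [([441.0, 216.0], 0.77)]
wood_block_center [([314.0, 252.0], 0.68)]
felt_wheel_center [([327.0, 176.0], 0.95)]
0.9 [1.48751438e-05 9.75596143e-01 2.19572687e-01 1.66500577e-05] -0.0187
```

```bash
python3 - <<'E'
import cv2
for c,(x0,y0,x1,y1) in {"side":(200,140,440,380),"top":(220,120,480,290)}.items():
    im=cv2.imread(f"pics/{c}0.png"); cv2.imwrite(f"pics/{c}0c.png",cv2.resize(im[y0:y1,x0:x1],None,fx=3 if c=="top" else 2.5,fy=3 if c=="top" else 2.5,interpolation=cv2.INTER_CUBIC))
E
```

```text
(no output)
```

View pics/side0c.png

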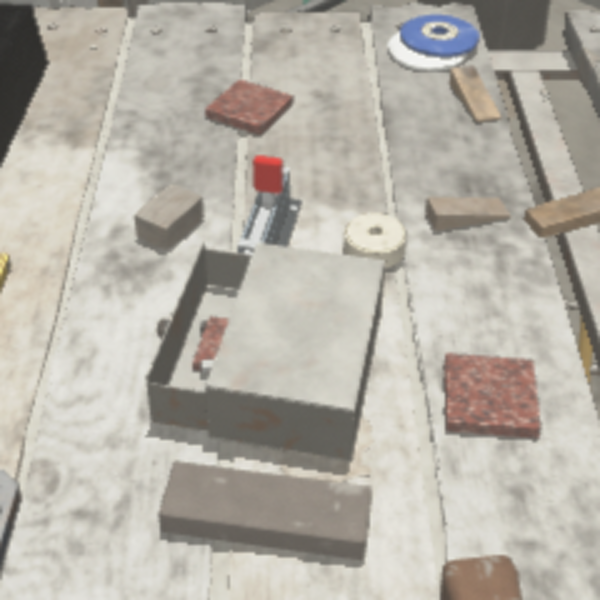

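View pics/top0c.png

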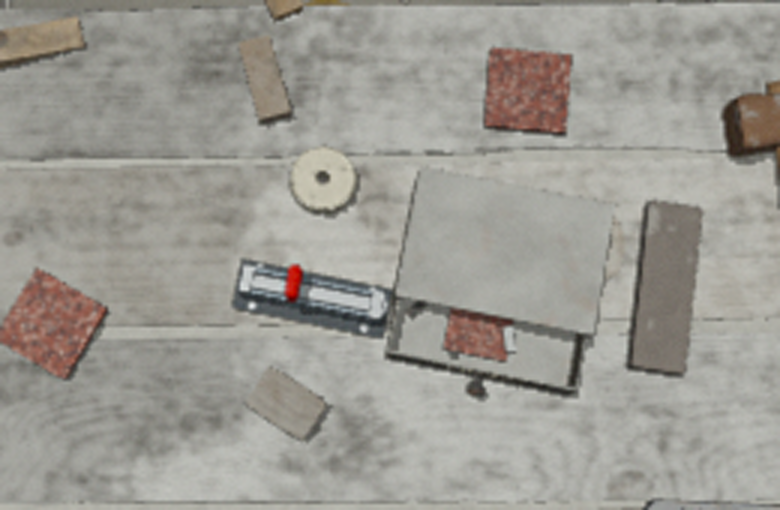

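View pics/top0.png

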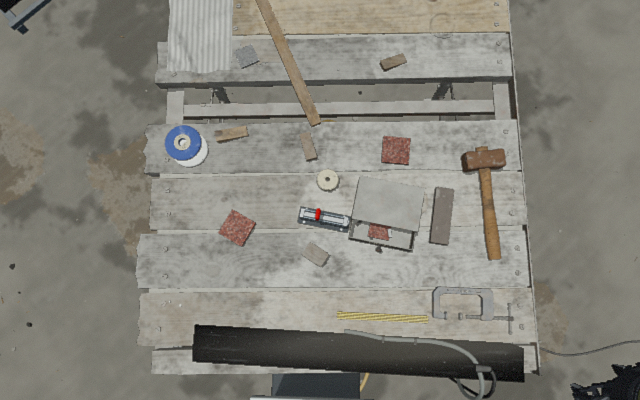

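The loose tiles at top (394,149) and (238,228) are the look-alikes. The tile meant, the smallest, is in the drawer at top (379,230) and side (284,273). Next I'll measure poses.

```bash
cat > h.py <<'E'
import numpy as np,cv2
from station import ctrl,get_state,vision,models
def cloud(c,d):
    i=vision.camera_info(c);K=i["mtx"];v,u=np.mgrid[0:400,0:640]
    P=np.stack([(u-K[0,2])/K[0,0]*d,(v-K[1,2])/K[1,1]*d,d],-1)
    W=(P-np.array(i["t"]))@np.array(i["R"]); W[d==0]=np.nan
    return W
def proj(c,X):
    i=vision.camera_info(c);p=np.array(i["R"])@np.array(X)+i["t"];q=np.array(i["mtx"])@p;return q[:2]/q[2]
E
python3 - <<'E'
from h import *
print("base",proj("top",[0,0,0]),"tcp",proj("top",[.268,-.565,.231]))
for c in ("top","side"):
    d=np.load(c+"0.npy");W=cloud(c,d); im=cv2.imread(f"pics/{c}0.png").astype(int)
    b,g,r=im[...,0],im[...,1],im[...,2]
    # box top
    roi=np.zeros((400,640),bool)
    if c=="top": roi[160:260,340:435]=1
    else: roi[230:340,250:365]=1
    m=roi&(abs(W[...,2]-.062)<.006)
    n,l,s,_=cv2.connectedComponentsWithStats(m.astype(np.uint8)); k=1+s[1:,4].argmax()
    P=W[l==k]; R=cv2.minAreaRect((P[:,:2]*1000).astype(np.float32)); print(c,"boxtop",len(P),R,np.median(P[:,2]))
    print(cv2.boxPoints(R).round(1).tolist())
    red=(r>150)&(g<70)&(b<70)&(W[...,0]>.3); 
    v,u=np.nonzero(red); print("tab px",u.mean(),v.mean(),len(u)); Q=W[red]; print(np.nanmin(Q,0).round(4),np.nanmax(Q,0).round(4),np.nanmedian(Q,0).round(4))
    for n in ["whetstone_center","wood_block_center","felt_wheel_center","drawer_knob"]:
        for q in models.masks_of(c,n)[:1]:
            Q=W[q["mask"]];Q=Q[~np.isnan(Q[:,0])]; print(n,round(q["p"],2),Q.min(0).round(3),Q.max(0).round(3),np.median(Q,0).round(3))
W=cloud("top",np.load("top0.npy"))
for v in range(218,256,3): print(v,[(W[v,u]*1000).round().tolist() for u in (350,360,375,395,408)])
E
```

```text
base [311.05925366 463.23919303] tcp [590.88630032 376.37012477]
top boxtop 2887 ((645.257080078125, -178.88233947753906), (170.0777130126953, 116.09174346923828), 79.82374572753906) 0.060512705124637696
[[573.0999755859375, -252.3000030517578], [687.4000244140625, -272.79998779296875], [717.4000244140625, -105.4000015258789], [603.0999755859375, -84.9000015258789]]
tab px 317.2857142857143 213.25714285714287 35
[ 0.5968 -0.0036  0.0833] [0.6205 0.0061 0.0924] [0.6098 0.0012 0.0894]
whetstone_center 0.87 [ 0.547 -0.356 -0.004] [ 0.699 -0.292  0.03 ] [ 0.624 -0.322  0.022]
wood_block_center 0.7 [ 0.486 -0.024 -0.005] [0.54  0.038 0.035] [0.512 0.007 0.028]
felt_wheel_center 0.57 [ 0.682 -0.049 -0.006] [0.741 0.005 0.03 ] [ 0.711 -0.022  0.023]
side boxtop 3499 ((647.2853393554688, -182.71554565429688), (173.57077026367188, 115.3004379272461), 79.89067077636719) 0.060548663414850566
[[575.2999877929688, -258.0], [688.7999877929688, -278.29998779296875], [719.2999877929688, -107.4000015258789], [605.7999877929688, -87.19999694824219]]
tab px 306.5 206.0 10
[ 0.6032 -0.0102  0.0814] [ 0.
[... 1224 characters left out ...]
9 [[554.0, -86.0, 14.0], [551.0, -109.0, 57.0], [558.0, -153.0, 0.0], [559.0, -205.0, 3.0], [560.0, -240.0, 2.0]]
242 [[548.0, -87.0, -3.0], [548.0, -113.0, 1.0], [545.0, -147.0, 55.0], [551.0, -206.0, 0.0], [551.0, -239.0, 6.0]]
245 [[540.0, -87.0, 2.0], [541.0, -114.0, -6.0], [542.0, -153.0, -2.0], [543.0, -205.0, 4.0], [544.0, -239.0, 4.0]]
248 [[532.0, -87.0, -1.0], [533.0, -114.0, -1.0], [534.0, -153.0, -1.0], [533.0, -202.0, 28.0], [536.0, -239.0, 5.0]]
251 [[524.0, -87.0, -3.0], [525.0, -114.0, -7.0], [526.0, -153.0, -2.0], [527.0, -206.0, -3.0], [527.0, -237.0, 16.0]]
254 [[516.0, -87.0, -1.0], [517.0, -114.0, -3.0], [518.0, -153.0, -2.0], [519.0, -206.0, 0.0], [521.0, -241.0, -5.0]]
```

Box yaw is about -0.177 rad, with origin about (0.637, -0.179). The tab at box frame (-58, 168) matches a drawn-back bolt (bar end at y≈86), and the drawer is about 50 mm open. Before moving I'll check the height of the black bar and the surroundings on the route.

```bash
python3 - <<'E'
from h import *
d=np.load("top0.npy");W=cloud("top",d)
z=np.nan_to_num(W[...,2],nan=-9)
v=np.clip((z+0.05)/0.5*255,0,255).astype(np.uint8); cv2.imwrite("pics/h.png",cv2.applyColorMap(v,cv2.COLORMAP_JET))
for p in [(350,215),(350,250),(350,300),(350,360),(366,360),(366,500),(360,200),(305,460),(385,600)]: print(p,W[p].round(3))
ds=np.load("side0.npy");Ws=cloud("side",ds)
m=(W[...,2]>.1);print("top high",m.sum(),np.c_[W[m].min(0),W[m].max(0)].round(2).tolist())
m=(Ws[...,2]>.1);print("side high",m.sum(),np.c_[Ws[m].min(0),Ws[m].max(0)].round(2).tolist())
E
```

```text
(350, 215) [0.275 0.233 0.097]
(350, 250) [0.278 0.15  0.1  ]
(350, 300) [0.281 0.032 0.099]
(350, 360) [ 0.286 -0.109  0.096]
(366, 360) [ 0.249 -0.109  0.095]
(366, 500) [ 0.26  -0.434  0.094]
(360, 200) [0.251 0.267 0.097]
(305, 460) [ 0.393 -0.373 -0.   ]
(385, 600) [ 0.269 -0.53   0.321]
top high 3184 [[0.19, 0.34], [-0.62, 0.28], [0.1, 0.44]]
side high 27529 [[-0.63, 2.16], [-0.41, 2.32], [0.1, 0.42]]
```

View pics/h.png

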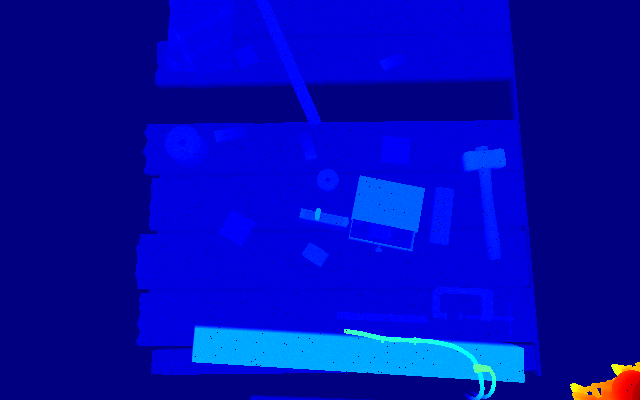

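View pics/side0.png

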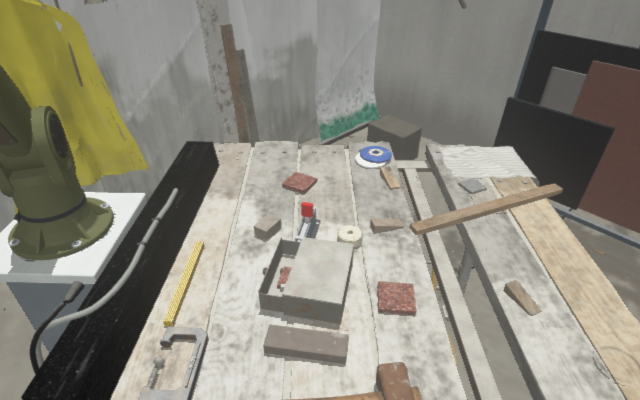

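```bash
cat >> h.py <<'E'
A=-0.177;O=np.array([.637,-.179]);bx=np.array([np.cos(A),np.sin(A)]);by=np.array([-np.sin(A),np.cos(A)])
def w(x,y,z): return np.r_[O+bx*x/1000+by*y/1000,z/1000]
Q=[0,np.cos(A/2),np.sin(A/2),0]
def st(tag=""):
    s=get_state();r=np.array(s["tcp_pos"])[:2]-O;f=np.array(s["contact_force"])
    print(tag,"t%.2f"%s["time"],"box xy",(r@bx*1000).round(1),(r@by*1000).round(1),"z",round(s["tcp_pos"][2]*1000,1),"F box",(f[:2]@bx).round(2),(f[:2]@by).round(2),f[2].round(2),flush=True); return f
E
python3 - <<'E'
from h import *
st("start"); ctrl.close_gripper(); st("closed")
ctrl.movep(w(-150,0,200),Q); st("above")
ctrl.movel(w(-150,0,46)); st("down")
ctrl.movel(w(-118,0,46),max_speed=.1); st("near")
im,d=vision.grab_frame("side"); cv2.imwrite("pics/s1.png",cv2.resize(im[160:360,190:430],None,fx=2.5,fy=2.5))
E
```

```text
start t1.30 box xy -295.6 -444.7 z 231.3 F box -0.03 0.34 0.14
closed t2.07 box xy -295.6 -444.7 z 231.3 F box 0.09 -0.21 0.82
above t3.78 box xy -149.9 -1.1 z 200.1 F box 0.36 -0.0 -0.09
down t4.96 box xy -149.5 -0.1 z 46.6 F box 0.17 0.15 0.83
near t5.42 box xy -118.3 0.0 z 46.2 F box -0.37 0.46 -0.32
```

View pics/s1.png

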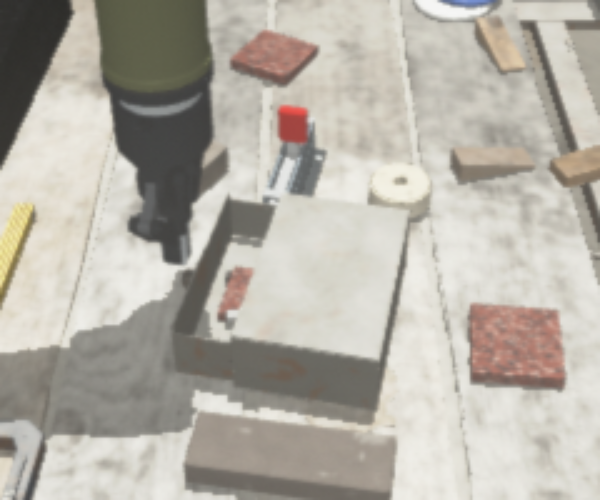

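The fingertips at crop (178,255) stand just above the knob and in front of the drawer face. Pushing now.

```bash
python3 - <<'E'
from h import *
ctrl.movel(w(-70,0,46),max_speed=.06); st()
x=-70
while x<-46:
    x+=1.5; ctrl.movel(w(x,0,46),max_speed=.03); f=st(x)
    if f[:2]@bx<-6: break
im,d=vision.grab_frame("side"); cv2.imwrite("pics/s2.png",cv2.resize(im[160:360,190:430],None,fx=2.5,fy=2.5))
E
```

```text
t6.42 box xy -70.3 0.0 z 45.9 F box 0.23 -1.16 0.67
-68.5 t6.67 box xy -68.5 -0.0 z 46.1 F box 0.3 -0.04 0.27
-67.0 t6.92 box xy -66.9 -0.0 z 46.0 F box -0.34 -0.43 0.41
-65.5 t7.17 box xy -65.3 0.0 z 46.0 F box 0.54 0.58 -0.39
-64.0 t7.42 box xy -63.8 0.0 z 46.0 F box -0.63 -0.37 -0.36
-62.5 t7.67 box xy -62.3 0.0 z 46.0 F box -0.46 -0.49 -0.35
-61.0 t7.92 box xy -60.8 0.0 z 46.0 F box 0.01 -0.77 0.04
-59.5 t8.18 box xy -59.3 0.0 z 46.0 F box -0.31 0.07 -0.03
-58.0 t8.43 box xy -58.8 -0.0 z 45.8 F box -4.32 0.15 1.53
-56.5 t8.68 box xy -58.8 -0.0 z 45.7 F box -8.92 0.98 5.69
```

View pics/s2.png

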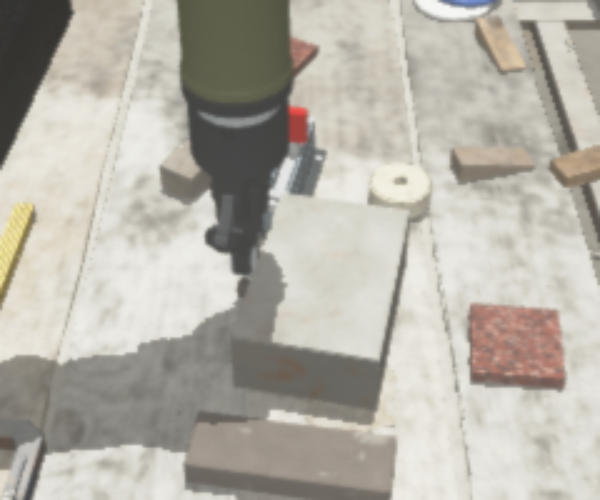

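The drawer is home, with a hard stop at tool x=-58.8, so the face is at about -48, flush with the case. Next is the bolt.

```bash
python3 - <<'E'
from h import *
ctrl.movel(w(-85,0,46),max_speed=.1)
ctrl.movel(w(-85,0,150),max_speed=.2); st()
ctrl.movel(w(-57,215,150),max_speed=.2); st()
for c in ("side","top"):
    im,d=vision.grab_frame(c); cv2.imwrite(f"pics/{c}3.png",cv2.resize(im[160:360,190:430],None,fx=2.5,fy=2.5) if c=="side" else cv2.resize(im[140:280,270:470],None,fx=3,fy=3))
ctrl.movel(w(-57,215,66)); st("down")
im,d=vision.grab_frame("side"); cv2.imwrite("pics/s4.png",cv2.resize(im[140:300,230:390],None,fx=3,fy=3))
E
```

```text
t9.82 box xy -85.1 -0.0 z 149.3 F box 0.13 -0.23 0.25
 t11.06 box xy -57.0 213.1 z 149.8 F box 0.7 -0.27 0.39
down t11.87 box xy -56.5 215.0 z 66.6 F box 1.27 -0.56 -0.29
```

View pics/side3.png

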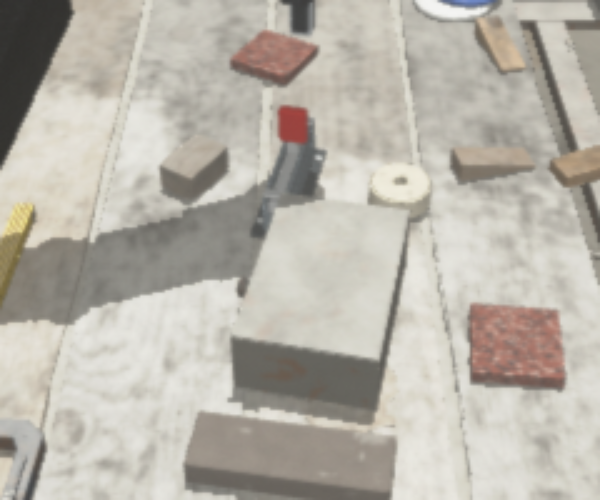

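View pics/s4.png

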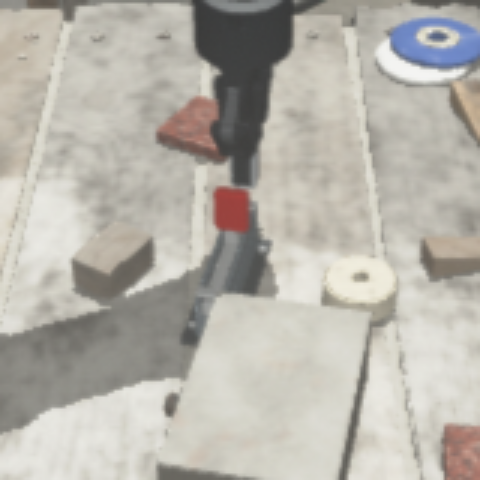

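View pics/top3.png

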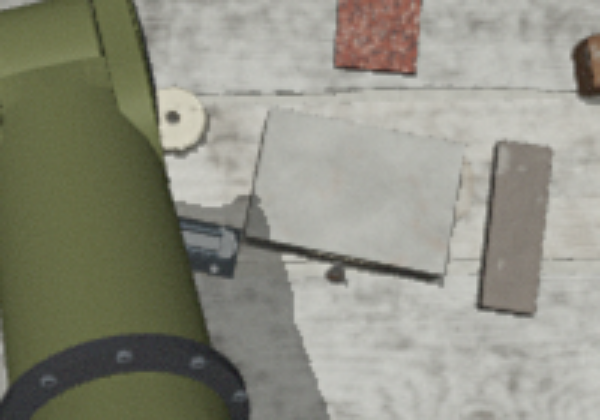

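The drawer is shut and staying shut, and the fingers are behind the tab (crop 232,208). Pushing the bolt.

```bash
python3 - <<'E'
from h import *
ctrl.movel(w(-57,195,66),max_speed=.08); st()
ctrl.movel(w(-57,155,66),max_speed=.06); st()
y=155
while y>112:
    y-=2; ctrl.movel(w(-57,y,66),max_speed=.035); f=st(y)
    if f[:2]@by>9: break
im,d=vision.grab_frame("side"); cv2.imwrite("pics/s5.png",cv2.resize(im[140:300,230:390],None,fx=3,fy=3))
E
```

```text
t12.32 box xy -56.7 193.8 z 66.4 F box -0.26 0.62 -0.0
 t13.13 box xy -57.0 154.5 z 65.9 F box 0.24 0.36 0.7
153 t13.38 box xy -57.0 153.0 z 65.9 F box -0.14 0.75 0.32
151 t13.63 box xy -57.1 151.2 z 66.0 F box 0.19 1.34 -1.71
149 t13.88 box xy -57.0 149.0 z 66.0 F box -0.91 0.87 -1.53
147 t14.13 box xy -57.0 146.7 z 66.0 F box -0.07 1.13 -1.06
145 t14.38 box xy -57.0 145.9 z 66.0 F box 0.19 5.0 -0.79
143 t14.63 box xy -57.1 145.8 z 66.0 F box 0.1 8.39 -2.79
141 t14.88 box xy -57.1 145.8 z 66.1 F box 0.25 12.88 -2.92
```

View pics/s5.png

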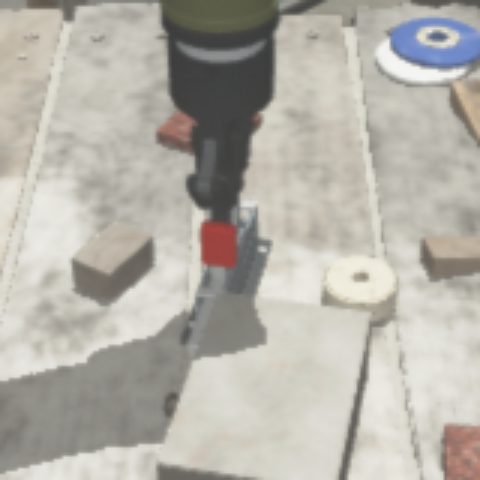

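It stopped at tool y=145.8 and I expected about 139. I'll back off and measure the tab's travel.

```bash
python3 - <<'E'
from h import *
ctrl.movel(w(-57,160,66),max_speed=.1); ctrl.movel(w(-57,200,160),max_speed=.2); ctrl.movel(w(-57,330,160),max_speed=.25); st()
def tab(c,im,d):
    W=cloud(c,d);h=cv2.cvtColor(im,cv2.COLOR_BGR2HSV)
    m=((h[...,0]<6)|(h[...,0]>174))&(h[...,1]>170)&(h[...,2]>60)&(W[...,2]>.045)&(W[...,0]>.45)&(W[...,0]<.7)&(abs(W[...,1]+.05)<.12)&(W[...,2]<.11)
    P=W[m];r=P[:,:2]-O;return m.sum(),"x %.1f y[%.1f %.1f %.1f] z %.1f"%((np.median(r@bx)*1000,)+tuple(np.percentile(r@by,[5,50,95])*1000)+(np.median(P[:,2])*1000,))
for c in ("side","top"):
    im,d=vision.grab_frame(c); print(c,"before",tab(c,cv2.imread(f"pics/{c}0.png"),np.load(c+"0.npy")),"after",tab(c,im,d))
    cv2.imwrite(f"pics/{c}6.png",cv2.resize(im[190:300,230:370],None,fx=5,fy=5,interpolation=2) if c=="side" else cv2.resize(im[160:270,290:430],None,fx=5,fy=5,interpolation=2)); np.save(c+"6.npy",d)
E
```

```text
t16.60 box xy -57.4 329.0 z 158.5 F box -0.42 -0.98 0.48
side before (np.int64(7), 'x -56.9 y[164.0 165.2 167.5] z 88.7') after (np.int64(15), 'x -56.6 y[119.5 122.8 125.0] z 88.0')
top before (np.int64(45), 'x -60.1 y[166.6 170.9 175.7] z 88.9') after (np.int64(44), 'x -60.2 y[122.6 126.9 130.9] z 88.6')
```

View pics/top6.png

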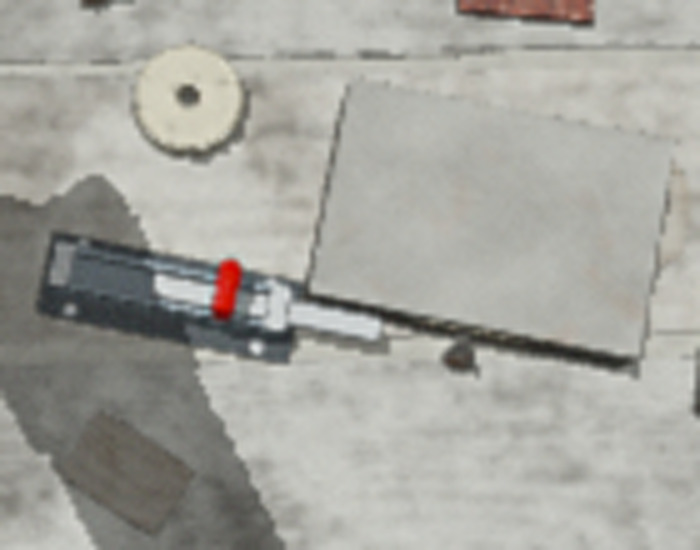

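View pics/side6.png

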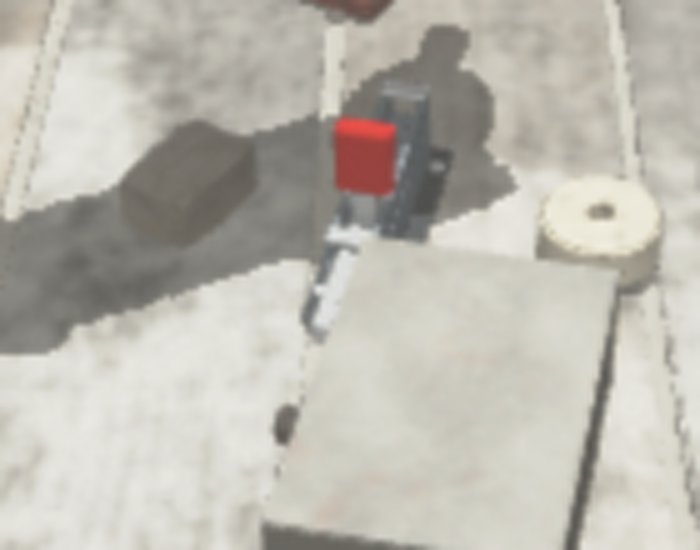

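```bash
python3 - <<'E'
from h import *
def ext(c,d,lo,hi,y0,y1,x0=-80,x1=-40):
    W=cloud(c,d);r=W[...,:2]-O;X=r@bx*1000;Y=r@by*1000;Z=W[...,2]*1000
    m=(Z>lo)&(Z<hi)&(X>x0)&(X<x1)&(Y>y0)&(Y<y1)
    return m,X,Y,Z
for n in ("0","6"):
  for c in ("top","side"):
    d=np.load(c+n+".npy")
    m,X,Y,Z=ext(c,d,30,75,-10,260)
    ys=np.sort(Y[m]); 
    print(n,c,"chan/bar y",ys[:3].round(1),ys[-4:].round(1),"x",np.percentile(X[m],[2,98]).round(1))
    # profile of median z along y
    for a in range(30,240,5):
        mm=m&(Y>=a)&(Y<a+5)
        print((a,int(np.median(Z[mm])),mm.sum()) if mm.any() else (a,'-'),end=" ")
    print()
E
```

```text
0 top chan/bar y [-9.4 -9.3 -8.5] [217.3 217.8 218.2 218.6] x [-70.3 -40.7]
(30, 59, np.int64(8)) (35, 60, np.int64(7)) (40, 60, np.int64(8)) (45, 60, np.int64(8)) (50, 61, np.int64(7)) (55, 60, np.int64(8)) (60, 60, np.int64(7)) (65, 60, np.int64(7)) (70, 60, np.int64(8)) (75, 61, np.int64(7)) (80, 48, np.int64(18)) (85, 52, np.int64(5)) (90, 42, np.int64(10)) (95, 47, np.int64(20)) (100, 46, np.int64(18)) (105, 41, np.int64(18)) (110, 41, np.int64(19)) (115, 43, np.int64(18)) (120, 41, np.int64(15)) (125, 43, np.int64(19)) (130, 41, np.int64(18)) (135, 41, np.int64(19)) (140, 40, np.int64(19)) (145, 41, np.int64(18)) (150, 42, np.int64(18)) (155, 41, np.int64(18)) (160, 40, np.int64(18)) (165, 41, np.int64(11)) (170, 59, np.int64(2)) (175, 41, np.int64(5)) (180, 43, np.int64(16)) (185, 40, np.int64(17)) (190, 41, np.int64(18)) (195, 41, np.int64(17)) (200, 40, np.int64(19)) (205, 42, np.int64(19)) (210, 45, np.int64(18)) (215, 47, np.int64(14)) (220, '-') (225, '-') (230, '-') (235, '-') 
0 side chan/bar y [-9.9 -8.9 -8. ] [210.2 210.4 213.  215.1] x [-76.1 -40.8]
(30, 60, np.int64
[... 2202 characters left out ...]
64(10)) (80, 41, np.int64(8)) (85, 40, np.int64(10)) (90, 44, np.int64(25)) (95, 47, np.int64(12)) (100, 47, np.int64(6)) (105, 43, np.int64(7)) (110, 40, np.int64(13)) (115, 59, np.int64(74)) (120, 55, np.int64(67)) (125, 41, np.int64(5)) (130, 39, np.int64(3)) (135, 39, np.int64(3)) (140, 37, np.int64(4)) (145, 42, np.int64(3)) (150, 42, np.int64(6)) (155, 40, np.int64(2)) (160, 42, np.int64(5)) (165, 44, np.int64(2)) (170, 39, np.int64(6)) (175, 42, np.int64(3)) (180, 39, np.int64(4)) (185, 42, np.int64(6)) (190, 43, np.int64(4)) (195, 42, np.int64(10)) (200, 42, np.int64(8)) (205, 45, np.int64(22)) (210, 46, np.int64(15)) (215, 46, np.int64(1)) (220, '-') (225, '-') (230, '-') (235, '-')
```

Travel measures 43–44 mm, but the start position may not have been exactly 0. I'll push again, harder but within bounds, to see whether this is the real stop.

```bash
python3 - <<'E'
from h import *
ctrl.movel(w(-57,175,160),max_speed=.25); ctrl.movel(w(-57,165,68),max_speed=.2); st("down")
ctrl.movel(w(-57,150,64),max_speed=.1)
y=150
while y>115:
    y-=3; ctrl.movel(w(-57,y,64),max_speed=.05); f=st(y)
    if f[:2]@by>38: break
E
```

```text
down t18.08 box xy -56.6 166.8 z 68.6 F box -0.01 -0.55 0.18
147 t18.64 box xy -56.9 146.8 z 64.2 F box -0.35 1.03 0.57
144 t18.89 box xy -56.9 146.0 z 64.2 F box -1.01 5.22 0.18
141 t19.14 box xy -57.0 145.8 z 64.2 F box -0.18 10.45 -0.54
138 t19.39 box xy -57.0 145.7 z 64.3 F box -0.07 18.04 -1.88
135 t19.64 box xy -57.0 145.7 z 64.4 F box -0.08 23.32 -2.36
132 t19.89 box xy -57.0 145.5 z 64.4 F box -0.97 29.72 -3.21
129 t20.14 box xy -57.1 145.4 z 64.5 F box -0.59 35.54 -4.57
126 t20.39 box xy -57.1 145.3 z 64.6 F box -0.74 41.2 -5.62
```

The stop is solid: it moved under 0.5 mm from 10 to 41 N. Nothing shows ahead of the bar end in the images, and the bar overlaps the shut front. The bar length and channel ends suggest the bolt started about 6 mm advanced. I'll retreat and do the final check.

```bash
python3 - <<'E'
from h import *
ctrl.movel(w(-57,165,66),max_speed=.1); ctrl.movel(w(-57,200,170),max_speed=.2); ctrl.movel(w(-57,330,170),max_speed=.25); st()
for c in ("side","top"):
    im,d=vision.grab_frame(c); cv2.imwrite(f"pics/{c}7.png",im[150:370,190:450] if 0 else cv2.resize(im[150:360,200:460],None,fx=2.5,fy=2.5)); np.save(c+"7.npy",d)
    W=cloud(c,d);i0=cv2.imread(f"pics/{c}0.png")
    for n in ["whetstone_center","wood_block_center","felt_wheel_center"]:
        for q in models.masks_of(c,n)[:1]:
            Qm=W[q["mask"]];Qm=Qm[~np.isnan(Qm[:,0])]; print(c,n,round(q["p"],2),np.median(Qm,0).round(3))
    r=W[...,:2]-O;X=r@bx*1000;Y=r@by*1000;Z=W[...,2]*1000
    for a in range(-70,30,20):
        m=(Y>a)&(Y<a+20)&(Z>50)&(Z<70)&(X<0)&(X>-120); print("front edge",a,X[m].min().round(1),end=" ")
    m=(Z>33)&(Z<55)&(X<-52)&(X>-70)&(Y>15)&(Y<90); print("bar end y",np.sort(Y[m])[:6].round(1))
E
```

```text
t22.30 box xy -57.4 329.1 z 168.5 F box -0.11 -1.17 0.31
side whetstone_center 0.79 [ 0.627 -0.337  0.022]
side wood_block_center 0.66 [ 0.516 -0.01   0.026]
side felt_wheel_center 0.6 [ 0.716 -0.034  0.022]
front edge -70 -46.5 front edge -50 -46.1 front edge -30 -46.7 front edge -10 -46.4 front edge 10 -46.7 bar end y [41.5 42.1 42.2 42.4 42.9 43.4]
top whetstone_center 0.6 [ 0.624 -0.322  0.022]
top wood_block_center 0.92 [0.512 0.006 0.028]
top felt_wheel_center 0.66 [ 0.71  -0.022  0.023]
front edge -70 -49.8 front edge -50 -50.2 front edge -30 -50.2 front edge -10 -50.0 front edge 10 -49.8 bar end y [45.9 46.8 47.1 47.8 49.  49.3]
```

View pics/side7.png

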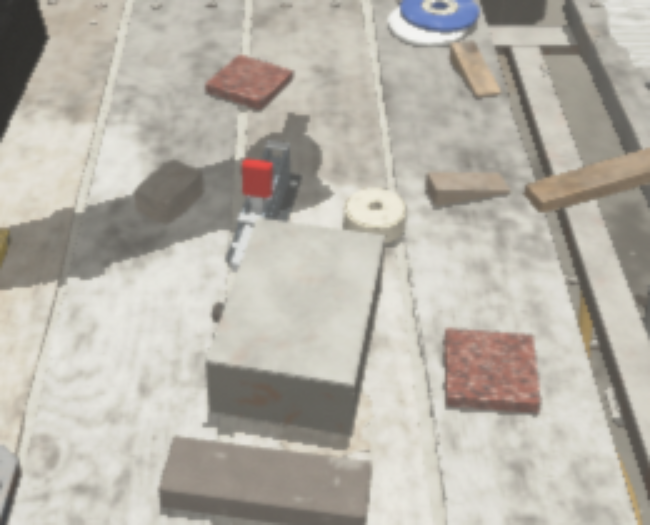

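View pics/top7.png

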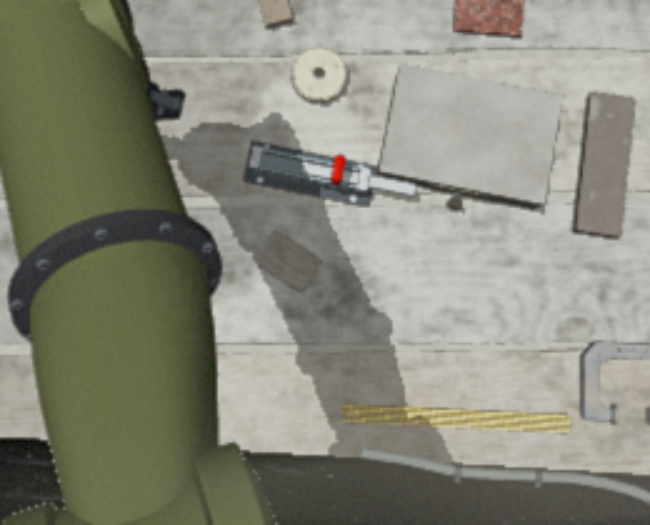

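The drawer front is flush, the bar lies across it (side crop 240,240), and the bystanders are within 1 mm of where they started.

```bash
python3 -c "
from station import ticket;print(ticket.close_job())"
```

```text
the job is handed in; nothing more can be done
None
```

I pushed the drawer home with the shut fingertips above the knob, then pushed the red tab towards the box until the bolt stopped. I handed the job in at about 22 s on the robot's clock.

- **Drawer:** it met a hard stop, and the last pictures show its front flush with the case. The tile was in the drawer beforehand; once shut, it can't be seen, so I didn't check it again.
- **Bolt:** the bar lies across the shut front. The stop barely moved (under 0.5 mm) when I raised the push from 10 to 41 N.
- **Bystanders:** the whetstone, wood block and felt wheel were within 1 mm of where they started.
- **Disagreement:** I measured only 42–45 mm of bolt travel, against the stated 50 mm. The bolt probably started about 6 mm forward, because the bar end already stuck out of the channel at the start. I couldn't confirm this, so the solid stop is my main evidence that it is fully across.

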